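# Key the sampler carousel onto its braked drive

### The arm

A 6-joint arm with a two-finger parallel gripper is mounted at the origin on a cart in front of the work surface, level with it; the furniture and walls round the work are solid. World frame = base frame: x ahead of the robot, y to its left, z up, the work surface at z = 0. Lengths are in mm, angles in degrees, forces in N, time in s.
With the tool pointing down it reaches from about 300 to 750 mm from the base axis. Payload 8.5 kg.
Tool frame: the origin (TCP) lies on the centre line of the jaws, within the pads' length; the fingertips stand 14 mm ahead of it and the grasp point (between the pads) lies 5 mm behind it; z points along the fingers, y is the line along which they close (so a half turn about z gives the same grasp; the last joint's range is limited). The gripper opens to 85 mm and grips with 20 to 120 N. Pads are 22 mm wide; open, the fingers measure 114 mm over their backs; the gripper's body (76 mm by 85 mm) begins 54 mm behind the grasp point. The pads swing forward as they close: fully open they stand 13 mm farther back than shut.
Start: joints at [59.8, 21.807, 74.336, -0, 83.858, -12.336], TCP at [168.716, 523.465, 245.322] pointing down, gripper open.
Joint ranges: [-178.18, 178.18], [-50.72, 133.34], [12.68, 142.11], [-81.47, 261.47], [9.98, 163.14], [-165.26, 165.26]. Speed limits (degrees/s): [136.94, 136.94, 180, 180, 180, 180].

### API

Orientations are given as a 3x3 rotation matrix whose columns are the frame's x, y, z axes.
In Python, from station import manip gives the robot as it stands.
- The arm moves only by the tool play_rows, never from a script. Its argument "moves" is a list that holds one entry, the list of rows, each a list of 5 numbers: the shift along the tool's x, y, z in mm, then the turn about the tool's z in rad, then the closure, from -1 (fully open) to 1 (shut). In form: [[[dx, dy, dz, yaw, hand], ...]]. A call has 1 to 10 rows; each row is the pose to reach, as a shift and turn from the pose commanded when the call began, along the tool's axes at that moment; what a row does not reach only later rows make up. A row lasts 1/12 s, in which the tool goes at most 41.7 mm and 7.16 degrees, less where a joint would pass 70% of its speed; a pose out of reach is approached as far as the arm can. A call with a gripper value outside its range is refused whole. The fingers move at their own pace and stop on an object; "squeeze" is the grip in N (left out, the last holds). Time passes only in rows, so rows that repeat a pose let the fingers close. It gives the time, the measured TCP pose, the force, the opening and the grip force at its end, in the units of the state.
- manip.get_state(): the state, without advancing time (a new reading comes with each control period).
- manip.camera(name): name is "scene" or "side" or "wrist"; returns a dict with "img" (400x640x3 uint8, blue, green, red), "fovy" (degrees; the focal length in pixels is half the picture's height over the tangent of half this angle, whatever the lens; pixels are square), "cx", "cy" (the principal point, pixels), "eye" and "rotation" of the camera in the world. Camera axes: x right, y down, z forward; pixel columns grow to the right and rows downward; lengths in mm; the calibration is good to about 2 mm. A picture is of the moment at which its call begins. There is no depth.
- manip.sign_off(): hands the job in; it is judged then, once.
Trained networks look in a picture, given as the dict that the camera call returned (one of the last four; its "shot" number tells which), for a name from the list of things; names that differ only in an ending like _2 or _b are one class to them, and where a whole thing is asked for, a point or a joint stands for the part that bears it (a point fixed in the world has none). Each returns a list of dicts, best first, with "p" (0 to 1); they miss things now and then, are a little off and sometimes report something else, mostly with a low value. They report only what shows in the picture. A call takes as long as a camera call. They do not tell look-alikes from the thing itself.
- manip.cut_out(query, picture): "region" (400x640 bool, what is visible of it).
- manip.tip_of(query, picture): "point" ([x, y, z] in mm, in the coordinates of the camera as it stood for that picture, good to about 4 mm: a listed point, or the origin of a listed thing).
The state is a dict: "t": time; "q": joint angles; "joint_velocities": joint speeds; "joint_torque": joint torques, N m; "position": TCP position; "eef_rot": TCP orientation; "wrist_force": force on the tool from outside, world axes, zero at the start; "moment": the same for the moment, N m; "width": finger opening in mm; "grip_force": force on a finger pad.
Only numpy, scipy, OpenCV 4.12 (cv2) and the standard library are available. Lean on these libraries where they do the work, as an engineer would, in place of code of your own. Each camera call takes 0.05 s, during which the arm holds its last target. There are 200 camera calls.

### The job

Put the vial carousel on the sampler base: lower its hub into the round well until it rests on the drive key, then press lightly and turn it until the slot under the hub finds the key, and let it down until the disc sits fully on the collar; let go of it there. The drive is braked, so press and turn only gently, stop turning once the slot has found the key, and leave everything else on the bench alone.

Things in the scene. Friction and masses are not known exactly. Their poses are not given: they have to be found in the camera images.
- carousel: Loose vial carousel, 0.18 to 0.29 kg, standing on its hub on the worktop; origin at the centre of the hub's foot, z up. Grey hub 34 mm across, 0 to 22 mm high, foot tapered to 31 mm over the lowest 2 mm; then a grey disc 92 mm across from 22 to 36 mm with ten dark vial seats on top; then a knob. It works equally well half a turn round.
- knob_top (a point): Centre of the top of the carousel's black round ribbed knob, 28 mm across, from 36 to 68 mm above the carousel's origin (this point at 68 mm). Grip it anywhere round; fingertips at 41 mm clear the disc.
- slot (a point): Centre of the slot's mouth under the hub (at the carousel's origin). The slot is 8.5 mm wide, 9 mm deep and runs right across the foot along the carousel's x axis. Two black ribs (16 x 5 mm, 3 mm high) on top of the disc, 36 mm from the centre at +x and -x, show its direction.
- base: Fixed sampler base: white housing 120 x 120 mm, top at 24 mm; origin at the centre of its underside on the worktop, z up. In its middle an aluminium collar 52 mm across. Fully down, the disc rests on the collar and the carousel's origin is 28 mm above this one; when the slot is not over the key it stops at 36 mm. All contact forces of carousel and base, added up, must stay under 40 N.
- well (a point): Centre of the mouth of the collar's round well, level with the collar's top, 50 mm above the base's origin. The well is 36 mm across (the hub has 1 mm play all round), its mouth chamfered 3 mm; the key's top is 14 mm below this point.
- key (a point): Centre of the top of the steel drive key, 36 mm above the base's origin: a bar 30 x 6 mm, held by the drive's brake (about 2 N m). The point's axes are the base's; the key's own angle is NOT measured: it lies anywhere within 40 degrees, either way, of the base's x axis, and goes into the slot when that is within about 5 degrees of it.
- vial: Bystander: glass vial with black cap, 27 x 27 x 74 mm, loose, standing.
- microtube: Bystander: small blue plastic microtube, 40 x 17 x 13 mm, loose, lying near the front edge.
- index_rib (a point): Top of the rear one of two black index ribs on the housing (10 x 4 mm), which lie at +x and -x, 52 mm from the base's centre, and so show the base's x axis, about which the key's angle varies.
There are look-alikes about, which are no part of the job. Leave any pink or red look-alike of the carousel alone.

How it is judged (in metres and radians):
At the end, for the whole second after the job is handed in: The carousel stands in the well, keyed on the drive: centred within 4 mm, upright within 3.4 degrees, fully down (origin within 2.5 mm of its seated height of 28 mm over the base's origin), at rest and released (z of carousel in the frame of base between 0.025 and 0.0305 m and horizontal distance between carousel and base below 0.004 m and angle between carousel's own z axis and vertical below 0.06 rad and linear speed of carousel below 0.01 m/s); the robot touches nothing.
It fails at once if the carousel is forced against the base (contact force between carousel and base above 40 N).
It fails at once if the carousel is tipped over (angle between carousel's own z axis and vertical above 0.5 rad).
It fails at once if the vial is moved by more than 15 mm (distance of vial from where it was at the start of the episode above 0.015 m).
It fails at once if the microtube is moved by more than 15 mm (distance of microtube from where it was at the start of the episode above 0.015 m).
It also fails if it takes over 64 s, if anything falls off the work surface, if the arm or the gripper's body presses on something with over 40 N, if the wrist force passes 120 N, or if a joint passes its speed limit or range.

## Working session

There is one attempt and no reset: what is moved stays moved. The work goes in short steps, Python scripts to look and compute and a tool call to move; the robot and the scene stay as the last step left them, time stands still between calls to the robot, and variables do not carry over. Pictures are saved under pics/ and viewed, at most 10 in all, crops included, and the job is handed in when it is done.

Besides the shell and the picture viewer there is one more tool, called as name(argument=value, ...), one argument or row to a line, values as JSON. play_rows: Moves the arm, as the interface text tells. Its arguments: {"type":"object","properties":{"moves":{"type":"array"},"squeeze":{"type":"number"}},"required":["moves"]}

```bash
mkdir -p pics; cat > h.py <<'E'
import numpy as np, cv2
from station import manip
def world(c,p): return np.array(c["eye"])+np.array(c["rotation"])@np.array(p)
def f(c): return 200/np.tan(np.radians(c["fovy"])/2)
def ray(c,u,v,z):
    d=np.array(c["rotation"])@np.array([(u-c["cx"])/f(c),(v-c["cy"])/f(c),1]); e=np.array(c["eye"])
    return e+d*(z-e[2])/d[2]
def proj(c,P):
    q=np.array(c["rotation"]).T@(np.array(P)-np.array(c["eye"])); return q[:2]/q[2]*f(c)+[c["cx"],c["cy"]]
def tips(c,names):
    for n in names:
        for r in manip.tip_of(n,c)[:3]:
            w=world(c,r["point"]); print(n,round(r["p"],2),w.round(1),proj(c,w).round())
E
python3 - <<'E'
from h import *
for n in ["scene","side"]:
    c=manip.camera(n); cv2.imwrite(f"pics/{n}1.png",c["img"]); print(n,c["eye"])
    tips(c,["carousel","knob_top","base","well","index_rib","vial","microtube"])
E
```

```text
scene [  68.89797904 -247.24500879  736.77470794]
carousel 0.78 [ 456.8 -176.2    2.7] [390. 296.]
carousel 0.61 [ 5.225e+02 -1.910e+01  3.000e-01] [330. 235.]
carousel 0.56 [399.5 110.9  -1.4] [241. 254.]
knob_top 0.83 [398.3 111.7  66.3] [235. 235.]
knob_top 0.68 [520.2 -18.9  67.7] [330. 216.]
knob_top 0.66 [ 457.9 -173.4   66.9] [393. 277.]
base 0.9 [5.569e+02 1.279e+02 3.000e-01] [278. 196.]
well 0.8 [556.  123.5  52. ] [277. 181.]
index_rib 0.56 [606.8 120.   28.4] [292. 173.]
vial 0.67 [644.2 -12.6  -3.5] [355. 194.]
microtube 0.6 [390.9  -3.8   0.8] [289. 283.]
side [ 511.63575825 -816.42228877  703.55120041]
carousel 0.9 [ 453.9 -172.4    1.2] [281. 291.]
carousel 0.8 [515.1 -24.8   1.2] [311. 239.]
carousel 0.55 [398.7 109.1   3.5] [261. 203.]
knob_top 0.86 [ 455.  -172.8   67.8] [279. 267.]
knob_top 0.82 [516.6 -17.3  69.3] [311. 213.]
knob_top 0.78 [398.  109.8  69.1] [258. 180.]
base 0.67 [551.7 125.3  -2.2] [324. 199.]
well 0.83 [554.2 132.   49.2] [325. 180.]
index_rib 0.86 [605.1 121.2  25. ] [347. 190.]
index_rib 0.15 [550.  125.9  35.6] [324. 186.]
vial 0.77 [ 6.381e+02 -8.300e+00  3.000e-01] [366. 233.]
microtube 0.52 [ 3.884e+02 -5.700e+00  1.000e-01] [253. 236.]
```

```bash
python3 - <<'E'
import cv2
a=cv2.imread("pics/scene1.png")[140:340,180:445]
cv2.imwrite("pics/s1c.png",cv2.resize(a,None,fx=3,fy=3,interpolation=2)[:600,:795])
E
```

```text
(no output)
```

View pics/s1c.png

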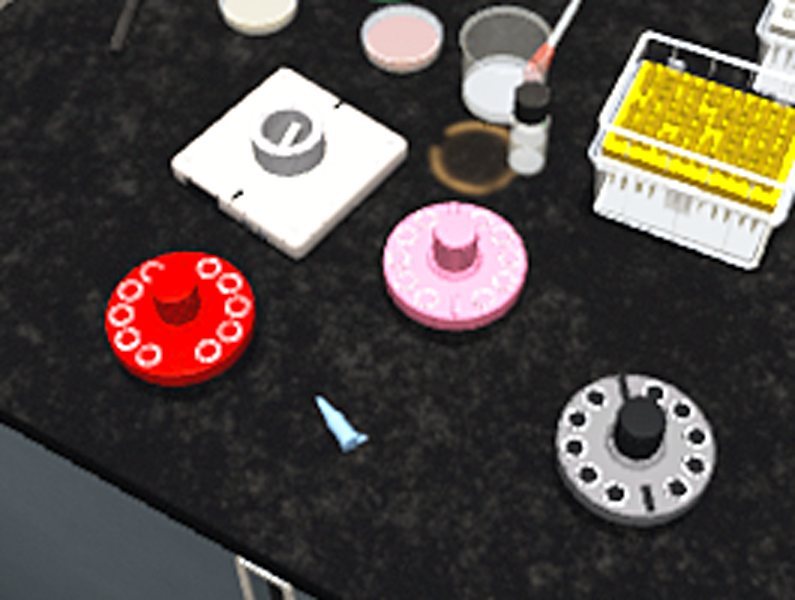

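The grey carousel with the black knob (crop 637,430) is the real one. The red and pink ones are look-alikes. The key shows inside the well, and the base ribs are at crop (336,103) and (238,195).

```bash
python3 - <<'E'
from h import *
c=manip.camera("scene")
a,b=ray(c,387.3,269.3,37),ray(c,395.7,306,37); d=a-b
print("carousel ribs",a,b,(a+b)/2,np.degrees(np.arctan2(d[1],d[0])))
a,b=ray(c,292,174.3,26),ray(c,259.3,205,26); d=a-b
print("base ribs",(a+b)/2,np.degrees(np.arctan2(d[1],d[0])))
w=manip.camera("wrist");s=manip.get_state();R=np.array(s["eef_rot"]);p=np.array(s["position"])
print(R.round(3),p,s["wrist_force"],"cam in tool",R.T@(np.array(w["eye"])-p),(R.T@np.array(w["rotation"])).round(2),w["fovy"])
print("shift to above base",R.T@(np.array([555,126,245])-p)); print("car",R.T@(np.array([456,-174,0])-p))
E
```

```text
carousel ribs [ 484.51302059 -154.85585759   37.        ] [ 426.05855859 -196.19482395   37.        ] [ 455.28578959 -175.52534077   37.        ] 35.26793116376202
base ribs [553.30490256 127.09886974  26.        ] -7.585528817651653
[[-0.952  0.307  0.   ]
 [ 0.307  0.952  0.   ]
 [-0.     0.    -1.   ]] [168.72072937 523.46984584 245.34373357] [-0.31311532  0.02879404 -0.37187213] cam in tool [  74.85342622   -0.86834851 -129.54393366] [[ 0.   -0.96 -0.29]
 [ 1.    0.    0.  ]
 [-0.   -0.29  0.96]] 68.1591547351541
shift to above base [-4.89582594e+02 -2.59813095e+02  3.31756504e-01]
car [-487.38201961 -575.73100071  245.31550005]
```

play_rows(
  moves=[
    [[-475,-260,40,0,-1],[-475,-260,40,0,-1],[-475,-260,40,0,-1],[-475,-260,40,0,-1],[-475,-260,40,0,-1],[-475,-260,40,0,-1],[-475,-260,40,0,-1],[-475,-260,40,0,-1],[-475,-260,40,0,-1],[-475,-260,40,0,-1]],
  ],
)

```text
t: 1.73
position: [455.6, 219.9, 214.7]
eef_rot: [[-0.952, 0.307, 0.0], [0.307, 0.952, 0.0], [-0.0, 0.0, -1.0]]
wrist_force: [0.9, 1.4, 0.6]
width: 85.6
grip_force: 0.0
```

```bash
python3 - <<'E'
from h import *
s=manip.get_state();print(s["t"],s["position"],s["q"])
R=np.array(s["eef_rot"]);p=np.array(s["position"]);print(R.T@(np.array([540,131,205])-p))
E
```

```text
1.7333 [455.58574271 219.92984676 214.69762309] [ 1.23354143e+01  1.88765934e+01  8.42750919e+01  5.74277911e-03
  7.68199069e+01 -5.97874088e+01]
[-107.63558652  -58.72352864    9.71885125]
```

play_rows(
  moves=[
    [[-108,-59,10,0,-1],[-108,-59,10,0,-1],[-108,-59,10,0,-1],[-108,-59,10,0,-1],[-108,-59,10,0,-1],[-108,-59,10,0,-1]],
  ],
)

```text
t: 2.23
position: [538.8, 132.6, 204.5]
eef_rot: [[-0.952, 0.307, -0.001], [0.307, 0.952, 0.0], [0.001, 0.0, -1.0]]
wrist_force: [-0.5, 0.2, -0.1]
width: 84.9
grip_force: 0.0
```

```bash
python3 - <<'E'
from h import *
s=manip.get_state();R=np.array(s["eef_rot"]);p=np.array(s["position"]);print(p,s["q"])
c=manip.camera("wrist"); np.save("w2.npy",c,allow_pickle=True)
tips(c,["base","well","key","index_rib"])
cv2.imwrite("pics/w2.png",c["img"])
print("to car",R.T@(np.array([456,-174,85])-p))
E
```

```text
[538.84901781 132.59757772 204.50904988] [ 1.59403480e+00  2.41687451e+01  7.75513261e+01  1.36471280e-02
  7.83122483e+01 -7.05247377e+01]
base 0.61 [554.  129.6   3.6] [325. 189.]
well 0.88 [551.7 127.5  51. ] [323. 200.]
key 0.58 [552.1 128.2  39.2] [324. 197.]
index_rib 0.97 [601.9 117.7  30.5] [328. 238.]
to car [ -15.38036781 -317.22882269  119.48960523]
```

View pics/w2.png

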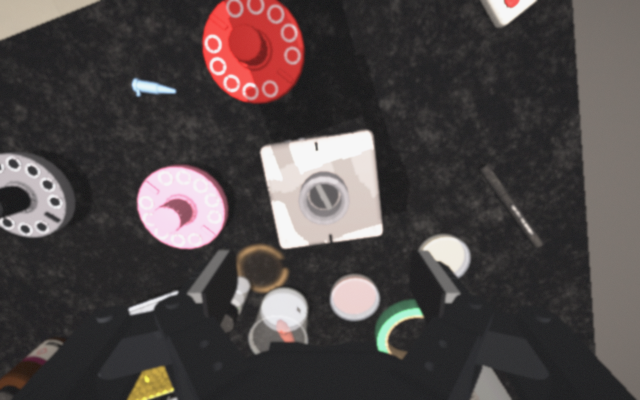

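The well is centred near pixel (323,197), with the key lying diagonally in it. The ribs are at (317,146) and (331,239). I'll zoom in for the key angle.

```bash
python3 - <<'E'
import cv2
a=cv2.imread("pics/w2.png")[135:250,265:385]
cv2.imwrite("pics/w2c.png",cv2.resize(a,None,fx=5,fy=5,interpolation=cv2.INTER_CUBIC))
E
```

```text
(no output)
```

View pics/w2c.png

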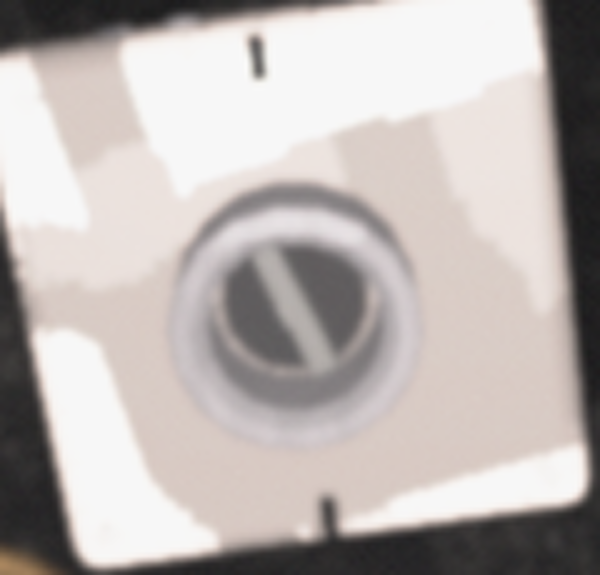

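```bash
python3 - <<'E'
from h import *
c=np.load("w2.npy",allow_pickle=True).item()
def ang(a,b,z):
    A,B=ray(c,*a,z),ray(c,*b,z);d=B-A;print(A.round(1),B.round(1),((A+B)/2).round(1),np.linalg.norm(d),np.degrees(np.arctan2(d[1],d[0])))
ang((317.4,185),(329.4,208.6),36); ang((316.6,146.4),(330.8,238.2),26); print(ray(c,324,200.3,50))
E
```

```text
[538.8 125.7  36. ] [567.4 129.7  36. ] [553.1 127.7  36. ] 28.874602473633196 8.126879857457837
[501.8 136.7  26. ] [605.2 119.7  26. ] [553.5 128.2  26. ] 104.75549703879612 -9.34989799064587
[552.62150967 128.39761088  50.        ]
```

play_rows(
  moves=[
    [[-15,-317,30,0,-1],[-15,-317,30,0,-1],[-15,-317,40,0,-1],[-15,-317,55,0,-1],[-15,-317,55,0,-1],[-15,-317,55,0,-1],[-15,-317,55,0,-1],[-15,-317,55,0,-1],[-15,-317,55,0,-1],[-15,-317,55,0,-1]],
  ],
)

```text
t: 3.32
position: [455.8, -174.5, 149.5]
eef_rot: [[-0.951, 0.309, -0.0], [0.309, 0.951, 0.0], [0.0, 0.0, -1.0]]
wrist_force: [-0.2, -0.2, -0.2]
width: 85.6
grip_force: 0.0
```

```bash
python3 - <<'E'
from h import *
s=manip.get_state();R=np.array(s["eef_rot"]);p=np.array(s["position"]);print(p,s["q"])
c=manip.camera("wrist"); np.save("w3.npy",c,allow_pickle=True)
tips(c,["knob_top","carousel"])
cv2.imwrite("pics/w3.png",c["img"])
E
```

```text
[ 455.78823577 -174.5255266   149.53414634] [-3.48869001e+01  2.13605911e+01  9.27407237e+01  8.14906201e-03
  6.59206967e+01 -1.06901281e+02]
knob_top 0.9 [521.5 -21.1  67. ] [538. 229.]
knob_top 0.87 [ 454.  -176.2   71.6] [321. 211.]
carousel 0.77 [ 452.2 -178.9   -3.1] [318. 185.]
carousel 0.75 [520.2 -19.2   2.1] [494. 201.]
carousel 0.74 [398.3 109.9   4. ] [631.  22.]
```

View pics/w3.png

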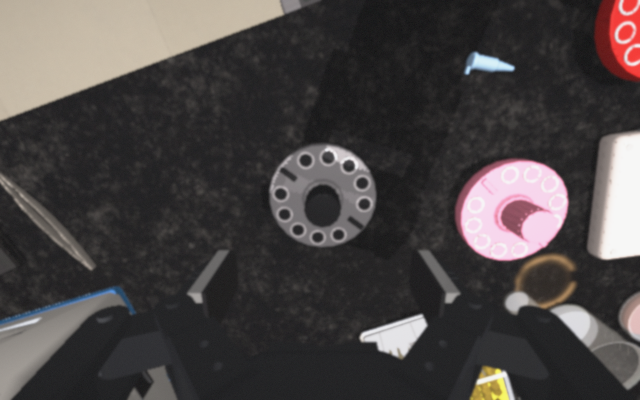

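The grey carousel is centred in the view. Its knob top is at (321,211) and its ribs are at (288,173) and (356,223).

```bash
python3 - <<'E'
from h import *
c=np.load("w3.npy",allow_pickle=True).item()
A,B=ray(c,288,173,39),ray(c,356,223,39);d=B-A
print((A+B)/2,np.linalg.norm(d),np.degrees(np.arctan2(d[1],d[0])),ray(c,323.5,195,36),ray(c,322,211,68))
s=manip.get_state();R=np.array(s["eef_rot"]);p=np.array(s["position"]);print(R.T@(np.array([454.5,-176,0])-p))
E
```

```text
[ 454.72273255 -175.09485772   39.        ] 72.87076576321711 34.45665991088905 [ 452.64909817 -173.86823818   36.        ] [ 455.32212488 -175.99508853   68.        ]
[  0.97980026  -3.73885176 149.99523592]
```

play_rows(
  moves=[
    [[0.7,-1.3,35,0,-1],[0.7,-1.3,65,0,-1],[0.7,-1.3,85,0,-1],[0.7,-1.3,92,0,-1],[0.7,-1.3,92,0,-1],[0.7,-1.3,92,0,1],[0.7,-1.3,92,0,1],[0.7,-1.3,92,0,1],[0.7,-1.3,92,0,1],[0.7,-1.3,92,0,1]],
  ],
  squeeze=40,
)

```text
t: 4.3
position: [455.4, -175.1, 58.4]
eef_rot: [[-0.952, 0.307, 0.001], [0.307, 0.952, -0.001], [-0.002, -0.0, -1.0]]
wrist_force: [0.5, -0.4, 11.2]
width: 26.8
grip_force: 38.6
```

play_rows(
  moves=[
    [[0,0,0,0,1],[0,0,0,0,1],[0,0,0,0,1],[0,0,0,0,1]],
  ],
)

```text
t: 4.63
position: [455.4, -175.1, 58.5]
eef_rot: [[-0.952, 0.307, 0.001], [0.307, 0.952, -0.001], [-0.002, -0.0, -1.0]]
wrist_force: [-0.5, 0.9, 6.6]
width: 27.0
grip_force: 39.0
```

play_rows(
  moves=[
    [[0,0,-30,0,1],[0,0,-65,0,1],[0,0,-100,0,1],[0,0,-110,0,1],[0,0,-110,0,1],[0,0,-110,0,1]],
  ],
)

```text
t: 5.13
position: [454.8, -174.7, 167.4]
eef_rot: [[-0.952, 0.307, 0.0], [0.307, 0.952, -0.0], [-0.0, -0.0, -1.0]]
wrist_force: [0.5, -0.2, -1.7]
width: 26.8
grip_force: 40.1
```

```bash
python3 - <<'E'
from h import *
s=manip.get_state();R=np.array(s["eef_rot"]);p=np.array(s["position"]);print(p,s["wrist_force"],s["grip_force"])
c=manip.camera("wrist"); np.save("w4.npy",c,allow_pickle=True)
cv2.imwrite("pics/w4.png",c["img"][170:400,160:480].repeat(2,0).repeat(2,1))
tips(c,["knob_top","carousel"])
print("to well",R.T@(np.array([553,128,p[2]])-p))
E
```

```text
[ 454.827767   -174.71097078  167.43713146] [ 0.4736625  -0.21772303 -1.65102284] 40.135180950164795
knob_top 0.94 [ 453.5 -175.5  178. ] [322. 276.]
knob_top 0.84 [522.1 -20.4  66.4] [524. 222.]
carousel 0.97 [ 453.3 -180.2  108.2] [316. 222.]
carousel 0.77 [521.3 -20.3  -2.1] [482. 197.]
carousel 0.63 [399.5 109.2   1.2] [608.  32.]
to well [-5.54535240e-01  3.18231695e+02 -7.17897094e-03]
```

View pics/w4.png

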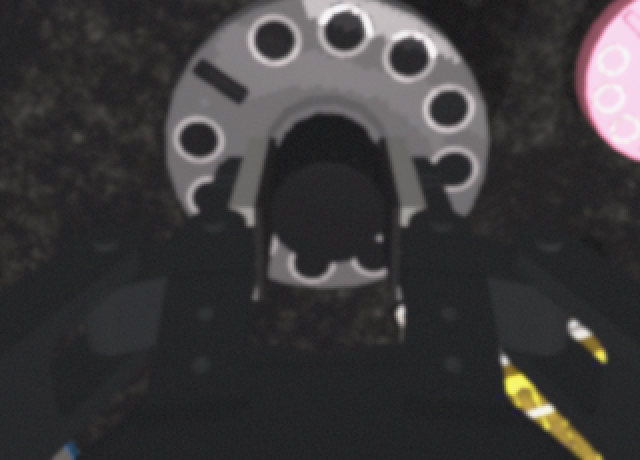

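Carousel is held upright between the pads. The visible rib is at crop (220,81), i.e. pixel (270,210.5).

```bash
python3 - <<'E'
from h import *
c=np.load("w4.npy",allow_pickle=True).item()
h=109
A=ray(c,270,210.5,38+h);K=ray(c,324,276,68+h);D=ray(c,323.7,240.5,36+h)
print(A,K,D)
for C in (K,D,np.array([454.8,-174.7,0])):
    d=(C-A)[:2];print(np.linalg.norm(d),np.degrees(np.arctan2(d[1],d[0])))
E
```

```text
[ 424.96724095 -195.87897258  147.        ] [ 454.26785596 -174.90302538  177.        ] [ 451.5083976  -174.08181683  145.        ]
36.03493306234391 35.59840617418793
34.34456281442342 39.39484853856742
36.586095611470824 35.371832340557766
```

play_rows(
  moves=[
    [[0,318,0,0.1,1],[0,318,0,0.2,1],[0,318,0,0.3,1],[0,318,0,0.4,1],[0,318,0,0.46,1],[0,318,0,0.46,1],[0,318,0,0.46,1],[0,318,0,0.46,1],[0,318,0,0.46,1],[0,318,0,0.46,1]],
  ],
)

```text
t: 6.12
position: [552.3, 129.2, 165.9]
eef_rot: [[-0.719, 0.695, -0.003], [0.695, 0.719, -0.0], [0.002, -0.002, -1.0]]
wrist_force: [-0.0, 0.3, -2.5]
width: 26.5
grip_force: 40.3
```

play_rows(
  moves=[
    [[0,0,0,0,1],[0,0,0,0,1],[0,0,0,0,1]],
  ],
)

```text
t: 6.37
position: [552.5, 126.7, 167.4]
eef_rot: [[-0.716, 0.699, -0.001], [0.699, 0.716, -0.0], [0.0, -0.001, -1.0]]
wrist_force: [0.3, 0.3, -0.8]
width: 26.6
grip_force: 40.3
```

```bash
python3 - <<'E'
from h import *
s=manip.get_state();R=np.array(s["eef_rot"]);p=np.array(s["position"]);print(p,R.round(3),s["wrist_force"],s["moment"],s["q"][5])
c=manip.camera("scene"); np.save("s5.npy",c,allow_pickle=True); tips(c,["carousel","knob_top","well","base"])
d=manip.camera("side"); np.save("d5.npy",d,allow_pickle=True);tips(d,["carousel","knob_top","well","base"])
crop=lambda c,u,v:cv2.resize(c["img"][v-65:v+65,u-65:u+65],None,fx=3,fy=3,interpolation=2)
u=proj(c,[553,128,80]).astype(int);v=proj(d,[553,128,80]).astype(int);print(u,v)
cv2.imwrite("pics/p5.png",np.hstack([crop(c,*u),crop(d,*v)]))
E
```

```text
[552.46764858 126.69632425 167.39366029] [[-0.716  0.699 -0.001]
 [ 0.699  0.716 -0.   ]
 [ 0.    -0.001 -1.   ]] [ 0.28512793  0.28720016 -0.80237247] [-0.04283749 -0.02397439 -0.01582102] -44.72920255333224
carousel 0.87 [401.9 112.1  -1.4] [241. 253.]
carousel 0.72 [552.4 126.3 107.5] [273. 163.]
carousel 0.72 [521.4 -19.6   1.5] [330. 235.]
knob_top 0.95 [523.4 -19.7  68. ] [332. 214.]
knob_top 0.94 [398.8 111.1  67.6] [236. 234.]
knob_top 0.61 [554.2 128.  181.3] [270. 133.]
well 0.66 [553.8 123.6  52.1] [277. 181.]
base 0.9 [555.6 127.9   1. ] [277. 196.]
carousel 0.93 [399.9 106.9   3. ] [261. 204.]
carousel 0.74 [550.9 132.3 107.1] [324. 159.]
carousel 0.68 [515.9 -22.3   2.3] [311. 238.]
knob_top 0.9 [398.5 108.8  66.4] [258. 181.]
knob_top 0.78 [546.2 130.4 179.4] [322. 132.]
knob_top 0.69 [517.8 -20.2  67.6] [311. 214.]
well 0.71 [553.9 130.7  49.6] [325. 180.]
base 0.74 [549.5 129.   -1.1] [323. 198.]
base 0.22 [547.6 128.1 180.6] [322. 132.]
[273 171] [324 169]
```

View pics/p5.png

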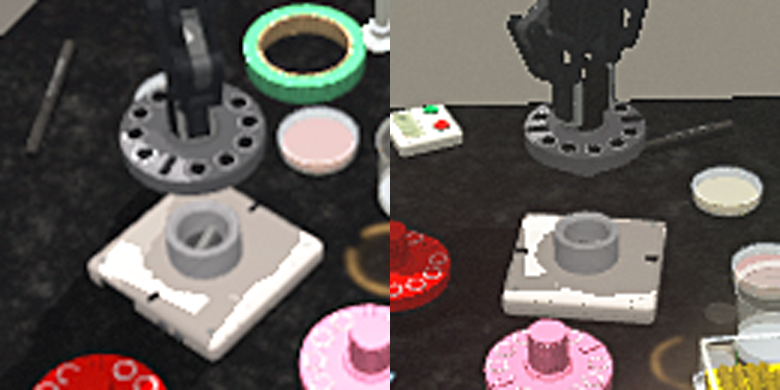

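```bash
python3 - <<'E'
from h import *
for n,o,a,b in (("s5.npy",(208,106),(192.5,126),(203.5,227)),("d5.npy",(259,104),(195,128),(196,230))):
    c=np.load(n,allow_pickle=True).item(); q=lambda p,z:ray(c,p[0]/3+o[0],p[1]/3+o[1],z)
    print(q(a,145).round(1),q(b,50).round(1))
s=manip.get_state();R=np.array(s["eef_rot"]);p=np.array(s["position"]);print(p,R.T@(np.array([553,128,p[2]])-p))
E
```

```text
[554.4 126.1 145. ] [553.8 126.   50. ]
[551.2 123.3 145. ] [551.7 127.1  50. ]
[552.63475087 127.74441029 167.65796119] [-8.34745470e-02  4.37909833e-01  1.32639103e-05]
```

play_rows(
  moves=[
    [[0,0.2,25,0,1],[0,0.2,45,0,1],[0,0.2,54,0,1],[0,0.2,54,0,1],[0,0.2,54,0,1],[0,0.2,54,0,1]],
  ],
)

```text
t: 7.37
position: [553.5, 128.0, 114.8]
eef_rot: [[-0.717, 0.697, 0.002], [0.697, 0.717, 0.0], [-0.001, 0.001, -1.0]]
wrist_force: [-0.5, -0.3, -1.3]
width: 26.9
grip_force: 40.4
```

play_rows(
  moves=[
    [[0,0,1.5,0,1],[0,0,3,0,1],[0,0,4.5,0,1],[0,0,6,0,1],[0,0,6,0,1],[0,0,6,0,1]],
  ],
)

```text
t: 7.87
position: [552.8, 127.9, 107.6]
eef_rot: [[-0.717, 0.697, -0.0], [0.697, 0.717, -0.0], [0.0, -0.0, -1.0]]
wrist_force: [0.3, -0.6, -1.7]
width: 26.7
grip_force: 40.4
```

play_rows(
  moves=[
    [[0,0,1,0,1],[0,0,2,0,1],[0,0,3,0,1],[0,0,4,0,1],[0,0,4,0,1],[0,0,4,0,1]],
  ],
)

```text
t: 8.37
position: [552.8, 127.9, 103.6]
eef_rot: [[-0.717, 0.697, -0.0], [0.697, 0.717, -0.0], [0.0, -0.0, -1.0]]
wrist_force: [0.5, -1.0, -1.7]
width: 26.5
grip_force: 40.4
```

play_rows(
  moves=[
    [[0,0,1,0,1],[0,0,2,0,1],[0,0,3,0,1],[0,0,4,0,1],[0,0,4,0,1],[0,0,4,0,1]],
  ],
)

```text
t: 8.87
position: [552.7, 127.9, 99.6]
eef_rot: [[-0.717, 0.697, -0.0], [0.697, 0.717, -0.0], [0.0, -0.0, -1.0]]
wrist_force: [0.4, -0.1, -1.5]
width: 26.5
grip_force: 40.4
```

play_rows(
  moves=[
    [[0,0,1,0,1],[0,0,2,0,1],[0,0,3,0,1],[0,0,4,0,1],[0,0,4,0,1]],
  ],
)

```text
t: 9.28
position: [552.7, 127.9, 95.4]
eef_rot: [[-0.717, 0.697, -0.0], [0.697, 0.717, -0.0], [0.0, -0.0, -1.0]]
wrist_force: [0.4, -0.5, -2.1]
width: 26.7
grip_force: 40.4
```

play_rows(
  moves=[
    [[0,0,0.7,0,1],[0,0,1.4,0,1],[0,0,2,0,1],[0,0,2,0,1]],
  ],
)

```text
t: 9.62
position: [552.7, 127.9, 93.5]
eef_rot: [[-0.717, 0.697, -0.0], [0.697, 0.717, -0.0], [0.0, -0.0, -1.0]]
wrist_force: [-0.8, -0.1, -2.5]
width: 26.4
grip_force: 40.4
```

play_rows(
  moves=[
    [[0,0,0.7,0,1],[0,0,1.4,0,1],[0,0,2,0,1],[0,0,2,0,1]],
  ],
)

```text
t: 9.95
position: [552.7, 127.9, 91.5]
eef_rot: [[-0.717, 0.697, -0.0], [0.697, 0.717, -0.0], [0.0, -0.0, -1.0]]
wrist_force: [-1.4, 0.1, -1.4]
width: 26.7
grip_force: 40.4
```

play_rows(
  moves=[
    [[0,0,0.7,0,1],[0,0,1.4,0,1],[0,0,2,0,1],[0,0,2,0,1]],
  ],
)

```text
t: 10.28
position: [552.7, 127.9, 89.5]
eef_rot: [[-0.717, 0.697, -0.0], [0.697, 0.717, -0.0], [0.0, -0.0, -1.0]]
wrist_force: [0.5, 0.7, -1.7]
width: 26.5
grip_force: 40.4
```

The slot has found the key without turning, so I'm letting it down.

play_rows(
  moves=[
    [[0,0,0.7,0,1],[0,0,1.4,0,1],[0,0,2,0,1],[0,0,2,0,1]],
  ],
)

```text
t: 10.62
position: [552.7, 127.9, 87.5]
eef_rot: [[-0.717, 0.697, -0.0], [0.697, 0.717, -0.0], [0.0, -0.0, -1.0]]
wrist_force: [-0.1, -0.9, -2.1]
width: 26.6
grip_force: 40.4
```

play_rows(
  moves=[
    [[0,0,0.5,0,1],[0,0,1.0,0,1],[0,0,1.0,0,1]],
  ],
)

```text
t: 10.87
position: [552.8, 127.9, 86.6]
eef_rot: [[-0.717, 0.697, 0.0], [0.697, 0.717, 0.0], [-0.0, 0.0, -1.0]]
wrist_force: [-0.2, -0.5, -2.7]
width: 26.4
grip_force: 40.5
```

play_rows(
  moves=[
    [[0,0,0.4,0,1],[0,0,0.7,0,1],[0,0,0.7,0,1]],
  ],
)

```text
t: 11.12
position: [552.8, 127.9, 86.5]
eef_rot: [[-0.717, 0.697, 0.001], [0.697, 0.717, -0.0], [-0.0, 0.0, -1.0]]
wrist_force: [-2.7, -0.5, 3.9]
width: 26.5
grip_force: 41.2
```

Contact came at 86.5 mm, exactly the seated height. I'm releasing and retreating.

play_rows(
  moves=[
    [[0,0,0,0,0.2],[0,0,0,0,-0.2],[0,0,0,0,-1],[0,0,0,0,-1],[0,0,0,0,-1],[0,0,0,0,-1],[0,0,-10,0,-1],[0,0,-40,0,-1],[0,0,-80,0,-1],[0,0,-100,0,-1]],
  ],
)

```text
t: 11.95
position: [553.7, 128.0, 190.7]
eef_rot: [[-0.717, 0.697, 0.005], [0.697, 0.717, 0.0], [-0.004, 0.004, -1.0]]
wrist_force: [0.8, -0.3, 1.0]
width: 85.2
grip_force: 0.0
```

play_rows(
  moves=[
    [[0,0,-20,0,-1],[0,0,-20,0,-1],[0,0,-20,0,-1],[0,0,-20,0,-1]],
  ],
)

```text
t: 12.28
position: [552.4, 127.9, 205.4]
eef_rot: [[-0.717, 0.697, -0.001], [0.697, 0.717, -0.0], [0.001, -0.001, -1.0]]
wrist_force: [-0.8, 0.2, -0.2]
width: 85.4
grip_force: 0.0
```

```bash
python3 - <<'E'
from h import *
c=manip.camera("scene");tips(c,["carousel","knob_top","vial","microtube"])
d=manip.camera("side");tips(d,["carousel","knob_top"])
crop=lambda c,u,v:cv2.resize(c["img"][v-65:v+65,u-65:u+65],None,fx=3,fy=3,interpolation=2)
cv2.imwrite("pics/p6.png",np.hstack([crop(c,273,171),crop(d,324,169)]))
E
```

```text
carousel 0.97 [3.977e+02 1.086e+02 1.000e-01] [242. 255.]
carousel 0.82 [554.1 124.5  29. ] [277. 189.]
carousel 0.71 [ 5.23e+02 -1.83e+01 -1.00e-01] [330. 235.]
knob_top 0.91 [525.3 -19.4  69.8] [332. 213.]
knob_top 0.81 [398.8 111.7  65.6] [236. 235.]
knob_top 0.74 [553.1 127.3  96.9] [273. 166.]
vial 0.86 [640.2 -13.6  -1.6] [354. 195.]
microtube 0.74 [553.3 126.6  25.1] [276. 190.]
microtube 0.67 [639.6 -10.6  -2.4] [353. 195.]
microtube 0.45 [389.2  -7.5   1.3] [290. 284.]
carousel 0.65 [ 5.144e+02 -2.380e+01 -4.000e-01] [310. 240.]
carousel 0.63 [555.2 135.9  29.3] [326. 186.]
carousel 0.61 [400.3 108.6   3.1] [261. 203.]
knob_top 0.74 [549.5 130.   98.5] [323. 163.]
knob_top 0.74 [513.8 -19.3  67.7] [309. 214.]
knob_top 0.67 [398.9 110.   68.4] [258. 180.]
```

View pics/p6.png

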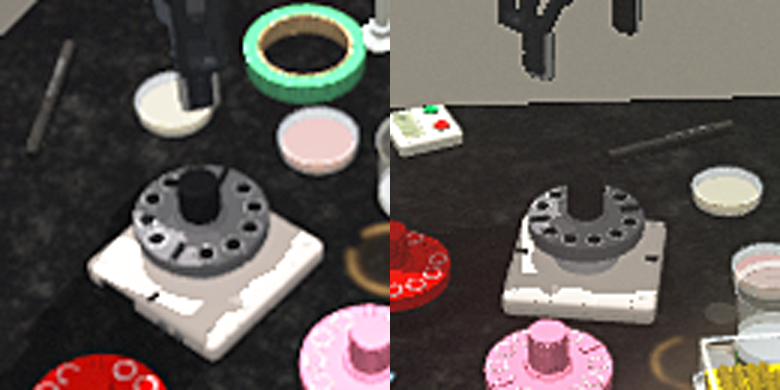

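The carousel sits level on the collar at crop (200,225) and is released. Both networks put its origin at about z = 29 mm, and nothing else has moved.

```bash
python3 -c "
from station import manip
print(manip.sign_off())"
```

```text
the job is handed in; nothing more can be done
None
```

The carousel is on the sampler base, keyed on the drive, resting fully down on the collar and released; the job was handed in at about 12 s, but the sign-off returned no verdict.

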